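# Refit the dryer's timer knob on its keyed spindle

## Task

Fit the loose timer knob (white, with the orange pointer) back on the bare timer spindle of the dryer console: press it on lightly and turn it until its D-shaped bore finds the flat of the spindle and it drops fully home, then turn it so that its pointer stands at the orange off mark and let go. Never force it hard onto the spindle, and leave the console's other knobs and everything else on the bench as they are.

Things in the scene. Friction and masses are not known exactly. Their poses are not given: they have to be found in the camera images.
- timer_knob: The loose timer knob, white plastic, about 45 g, lying right way up on the 3 mm rubber mat. Round skirt 54 mm across, 0 to 17 mm high; on it a straight grip bar 46 mm long (along x), 13 mm wide (along y), from 17 to 37 mm height. Origin: centre of the underside, z up. An orange line along the bar's top, from the centre to the +x end, marks that end as the pointer.
- pointer (a point): The pointer end on top of the timer knob's bar: 22 mm along the knob's +x from its axis, 37 mm above its underside.
- bore_roof (a point): Roof of the timer knob's bore, on the knob's axis 13 mm above its underside. The bore opens downwards (mouth 1 mm above the underside); it is round, 12.8 mm across, but for one flat wall 2.9 mm from the axis on the pointer (+x) side. So the knob goes on only with its pointer over the flat of the spindle, within about 10 degrees.
- spindle_tip (a point): Centre of the tip of the bare timer spindle: cream plastic, upright, 18 mm out of the console's face, 12 mm thick with one flat 2.5 mm from its axis (a D), tip bevelled 1 mm, 0.5 at the flat. This point does not turn with the spindle: z is up, +x points to the off mark. Knob home: bore roof resting on the tip, underside 13 mm below this point, 5 mm clear of the face.
- spindle_root (a point): Where the spindle leaves the face, on its axis; axes as the console's. Push-to-start spindle: it gives 4 mm down against a spring (3 N at first, 9 N at the bottom, then a hard stop) and springs back. It turns stiffly (about 0.04 N m) and stays where left; a knob pressed hard on the tip drags it round. More than 30 N from the knob would spoil it.
- off_mark (a point): Middle of the orange off mark (16 mm by 6 mm) on the face, 47 mm from the spindle's axis towards the console's +x. White time marks follow anticlockwise every 20 degrees. The spindle's angle is not reported: the timer has time left on it, so the flat faces 31 to 121 degrees anticlockwise of this mark, seen from above. The spindle turns from 17 degrees clockwise of the mark to 143 anticlockwise.
- console: The dryer's control console, lying on its back, face up and fixed: white, 140 mm (x) by 540 mm (y), dark face 70 mm above the bench. Origin: centre of the underside; z up, +x away from the robot at zero yaw. The timer spindle stands at x 0, y -80 mm.
- heat_knob_tip (a point): Pointer tip of a small white selector knob fitted on the console at x 0, y +65 mm (38 mm across, its top 25 mm above the face); the tip is 16 mm from its axis. Leave it.
- signal_knob_tip (a point): The same on the second fitted selector knob, at x 0, y +155 mm. Leave it.
- spare_knob: A spare small selector knob on the mat, white with a black line, 38 mm across, 23 mm high, origin at the centre of the underside. Not wanted.
- washer_knob: A black and silver round knob of a washing machine on the mat, 44 mm across, 26 mm high, origin at the centre of the underside. Not wanted.
- screwdriver: Yellow-handled screwdriver, 200 mm long, lying on the bench between the mat and the robot's middle; origin at its middle.
- spanner: Steel spanner, 160 mm long, lying on the bench in front of the console; origin at its middle.
- spray_bottle: Upright spray bottle with a blue trigger head, 68 mm thick, 190 mm tall, origin at the centre of its underside.
- coin_cup: Steel cup, 72 mm across, 60 mm tall, behind the mat, origin at the centre of its underside.
- grease_jar: Small jar with a red lid, 60 mm across, 55 mm tall, behind the console, origin at the centre of its underside.
Things that resemble listed ones, but are neither listed nor needed, are in the scene too. What is shaped like the timer_knob but blue or purple is not meant.

How it is judged:
By the outcome, as a careful person would: the job done as asked, in the order asked, and still so for the second after the job is handed in, with the robot touching nothing.
It also fails if it takes over 61 s, if anything falls off the work surface, if the arm or the gripper's body presses on something with over 40 N, if the wrist force passes 120 N, or if a joint passes its speed limit or range.

## Robot

A 7-joint arm with a two-finger parallel gripper is mounted at the origin on the work surface. World frame = base frame: x ahead of the robot, y to its left, z up, the work surface at z = 0. Lengths are in m, angles in rad, forces in N, time in s.
With the tool pointing down it reaches from about 0.425 to 0.875 m from the base axis. Payload 8.4 kg.
Tool frame: the origin (TCP) lies at the very end of the fingers, on their centre line; the grasp point (between the pads) lies 19 mm behind it (ctrl.grasp_offset is the distance from the TCP to the grasp point, in m); z points along the fingers, y is the line along which they close (so a half turn about z gives the same grasp; the last joint's range is limited). The gripper opens to 85 mm and grips with 20 to 120 N. Pads are 22 mm wide; open, the fingers measure 114 mm over their backs; the gripper's body (76 mm by 85 mm) begins 54 mm behind the grasp point. The pads swing forward as they close: fully open they stand 13 mm farther back than shut.
Start: joints at [1.228, 0.333, 0.04, 1.465, -0.013, 1.343, -0.059], TCP at [0.157, -0.631, 0.231] pointing down, gripper open.
Joint ranges: [-2.58, 2.58], [-0.38, 2.09], [-1.3, 1.39], [0.25, 2.4], [-1.5, 4.64], [0.08, 2.09], [-2.65, 2.65]. Speed limits (rad/s): [2.22, 2.22, 2.79, 2.79, 3.14, 3.14, 3.14].

## Interface

Orientations are given as a unit quaternion [w, x, y, z].
In Python, from workcell import telemetry, optics, hand_in, ctrl gives the robot as it stands.
- The arm moves only by the shell command python3 -m inch 'ROWS' [FORCE]. ROWS is JSON, a list of rows, each an object with "delta_rot": the turn, a rotation vector about the tool's x, y, z scaled (see below), a list of three; "slide": the shift along the tool's x, y, z scaled (see below), a list of three; "gripper": the finger opening in mm, from 0 to 85.4. In form: [{"delta_rot": [ax, ay, az], "slide": [tx, ty, tz], "gripper": gripper}, ...]. A call has 1 to 5 rows; each row shifts and turns the commanded pose from where the row before left it, along the tool's axes as they then stand; what a row does not reach is not made up. The controller multiplies each number of a shift by 0.1 m and each number of a turn by pi/2 rad. A row lasts 1/12 s, in which the tool goes at most 41.7 mm and 7.16 degrees, less where a joint would pass 70% of its speed; a pose out of reach is approached as far as the arm can. A call with a number of a shift or a turn outside -1 to 1 is refused whole. A call with a gripper value outside its range is refused whole. The fingers move at their own pace and stop on an object; FORCE is the grip in N (left out, the last holds). Time passes only in rows, so rows that do not move let the fingers close. It gives the time, the measured TCP pose, the force, the opening and the grip force at its end, in the units of the state.
- telemetry.read_state(): the state, without advancing time (a new reading comes with each control period).
- optics.capture(name): name is "side" or "top"; returns the picture (384x512x3 uint8, blue, green, red); there is no depth.
- optics.get_calibration(name): a dict with "fov_y" (degrees; the focal length in pixels is half the picture's height over the tangent of half this angle, whatever the lens; pixels are square), "cx", "cy" (the principal point, pixels), "k1" (the pictures are not rectified: a ray, as slopes to the right and down, at radius r is drawn at 1 + k1 r^2 times it, then the intrinsics apply), "rvec" (rotation vector, rad) and "tvec" (3), from world to camera coordinates, as OpenCV has them. Camera axes: x right, y down, z forward; pixel columns grow to the right and rows downward; lengths in m; the calibration is good to about 2 mm. A picture is of the moment at which its call begins. get_calibration takes no time and is no camera call.
- hand_in(): hands the job in; it is judged then, once.
The state is a dict: "time_s": time; "qpos": joint angles; "dq": joint speeds; "joint_efforts": joint torques, N m; "tcp_pos": TCP position; "ee_rot": TCP orientation; "wrist_force": force on the tool from outside, world axes, zero at the start; "moment": the same for the moment, N m; "grip_width": finger opening in m; "grasp_force": force on a finger pad.
Only numpy, scipy, OpenCV 4.12 (cv2) and the standard library are available. Lean on these libraries where they do the work, as an engineer would, in place of code of your own. Each camera call takes 0.05 s, during which the arm holds its last target. There are 200 camera calls.

## Working session

There is one attempt and no reset: what is moved stays moved. The work goes in short steps, Python scripts to look and compute and a shell command to move; the robot and the scene stay as the last step left them, time stands still between calls to the robot, and variables do not carry over. Pictures are saved under pics/ and viewed, at most 10 in all, crops included, and the job is handed in when it is done.

```bash
mkdir -p pics; ls; cat > h.py <<'E'
import numpy as np, cv2
from workcell import telemetry, optics, ctrl
def cal(n):
    c=optics.get_calibration(n); f=192/np.tan(np.radians(c['fov_y'])/2)
    return f,c['cx'],c['cy'],c['k1'],cv2.Rodrigues(np.array(c['rvec'],float))[0],np.array(c['tvec'],float)
def p2w(n,u,v,z):
    f,cx,cy,k,R,t=cal(n); d=np.array([(u-cx)/f,(v-cy)/f]); s=d.copy()
    for _ in range(20): s=d/(1+k*(s@s))
    r=R.T@np.array([*s,1]); o=-R.T@t
    return o+r*(z-o[2])/r[2]
def w2p(n,P):
    f,cx,cy,k,R,t=cal(n); c=R@np.array(P)+t; s=c[:2]/c[2]; s=s*(1+k*(s@s))
    return np.array([cx,cy])+f*s
def crop(img,u,v,w,h,s,name):
    c=img[max(0,v-h):v+h,max(0,u-w):u+w]; cv2.imwrite('pics/'+name,cv2.resize(c,None,fx=s,fy=s,interpolation=cv2.INTER_CUBIC))
E
python3 - <<'E'
from h import *
a=optics.capture('top');b=optics.capture('side')
np.save('top0.npy',a);np.save('side0.npy',b)
cv2.imwrite('pics/top.png',cv2.resize(a,(800,600)));cv2.imwrite('pics/side.png',cv2.resize(b,(800,600)))
for n in('top','side'):
    f,cx,cy,k,R,t=cal(n);print(n,f,-R.T@t,R.round(2).tolist())
print(telemetry.read_state())
E
```

```text
pics
top 467.9419286095034 [ 0.3500557  -0.05251161  1.75888858] [[-0.02, -1.0, 0.01], [-0.99, 0.01, -0.11], [0.11, -0.01, -0.99]]
side 354.61268197200843 [ 0.45419036 -0.92365933  0.76174102] [[1.0, -0.09, 0.01], [-0.04, -0.61, -0.79], [0.07, 0.79, -0.61]]
{'time_s': 0.1, 'qpos': array([ 1.22782089,  0.33383185,  0.0398357 ,  1.46618267, -0.01338687,
        1.34332666, -0.05848066]), 'dq': array([-5.46323903e-04, -1.84494347e-03, -1.17938715e-04, -2.85277483e-03,
       -2.93009243e-04,  1.93408123e-06,  8.74676486e-04]), 'joint_efforts': array([ 4.59141927e-03, -6.60014176e+01,  1.37064021e+00, -4.06476796e+01,
        1.71671191e-02,  8.95943289e-03,  2.10541992e-05]), 'tcp_pos': array([ 0.15678036, -0.63037315,  0.23051521]), 'ee_rot': array([-7.28399748e-04,  9.92578042e-01,  1.21607072e-01, -1.39038211e-04]), 'wrist_force': array([-0.72220776, -0.43385936, -0.53730179]), 'moment': array([-0.02500753,  0.02969937,  0.01336034]), 'grasp_force': 0.0, 'grip_width': 0.08508366604937426}
```

View pics/top.png

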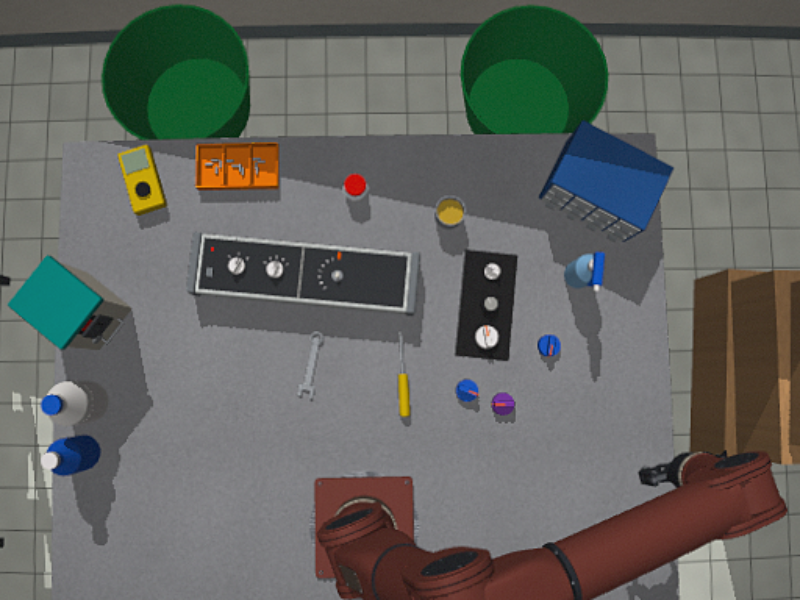

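View pics/side.png

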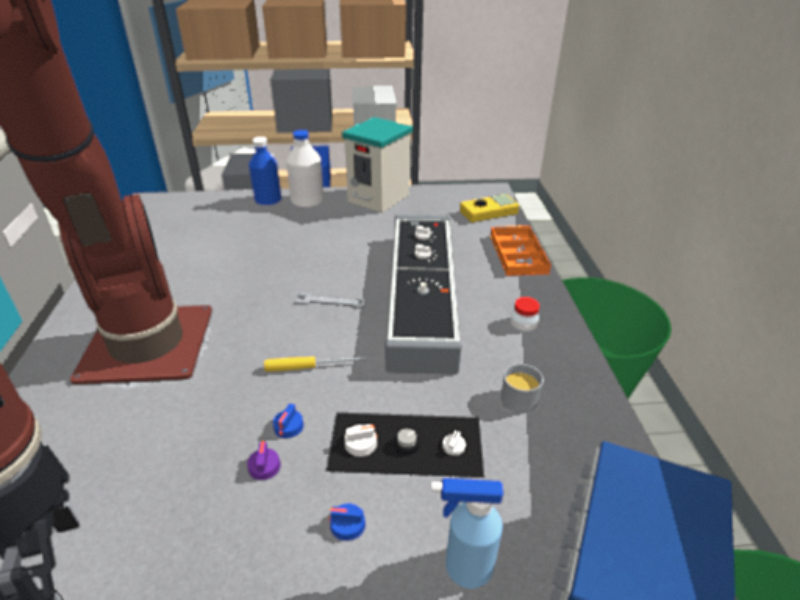

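The white, orange-marked knob at top-view (487,337) is the candidate. The others are the small white knob (492,271), the washer knob (491,303), the blue ones (549,345) and (467,391), and the purple one (503,404). The console spindle is at (337,275) and the off mark at (339,255). Next is a close crop to check.

```bash
python3 - <<'E'
from h import *
a=np.load('top0.npy');b=np.load('side0.npy')
def c(i,u,v,w=25,h=18): return cv2.resize(i[v-h:v+h,u-w:u+w],(400,288),interpolation=cv2.INTER_CUBIC)
cv2.imwrite('pics/c1.png',np.vstack([np.hstack([c(a,312,216),c(a,216,173)]),np.hstack([c(b,231,281),c(b,272,183)])]))
E
```

```text
(no output)
```

View pics/c1.png

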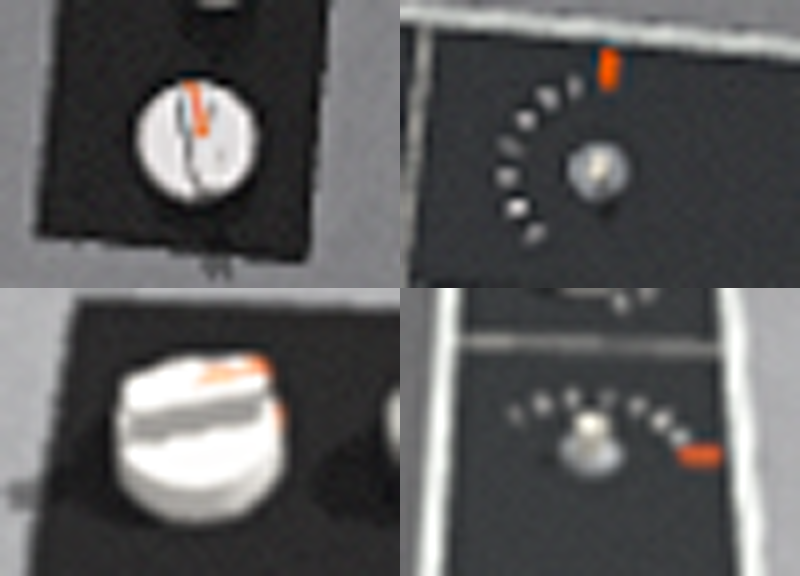

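```bash
cat >> h.py <<'E'
def q(n,o,x,y,z): return p2w(n,o[0]+(x+.5)/8-.5,o[1]+(y+.5)/8-.5,z)
E
python3 - <<'E'
from h import *
T=(287,198);S=(191,155);K=(206,263);P=(247,165)
np.set_printoptions(precision=4,suppress=True)
c=q('top',T,198,141,.02);print('skirt centre',c)
for a in((120,141,0.02),(259,141,.02)):print(q('top',T,*a))
l0=q('top',T,204,133,.04);l1=q('top',T,189,84,.04);print('line',l0,l1,np.linalg.norm(l1-l0),np.degrees(np.arctan2(*(l1-l0)[1::-1])))
t=q('top',S,200,163,.088);r=q('top',S,200,170,.07);o=q('top',S,209,70,.07);print('tip',t,'root',r,'off',o,np.linalg.norm((o-t)[:2]),np.degrees(np.arctan2(*(o-t)[1::-1])))
t=q('side',P,190,128,.088);o=q('side',P,300,167,.07);print('side tip',t,'off',o,np.linalg.norm((o-t)[:2]),np.degrees(np.arctan2(*(o-t)[1::-1])))
print('side ptr',q('side',K,262,72,.04))
# console corners, 800x600 inner white frame top view
pts=[(201,234),(412,251),(409,312),(194,292)]
W=[p2w('top',(x+.5)*.64-.5,(y+.5)*.64-.5,.07) for x,y in pts];print(np.array(W))
for i,j in((1,0),(2,3)):print(np.degrees(np.arctan2(*(W[j]-W[i])[1::-1]))-90,np.linalg.norm(W[j]-W[i]))
s=telemetry.read_state();from scipy.spatial.transform import Rotation as Ro
w=s['ee_rot'];print(Ro.from_quat([*w[1:],w[0]]).as_matrix())
E
```

```text
skirt centre [ 0.441  -0.3019  0.02  ]
[ 0.4416 -0.2654  0.02  ]
[ 0.4405 -0.3304  0.02  ]
line [ 0.4436 -0.3019  0.04  ] [ 0.4663 -0.2956  0.04  ] 0.023566734107723284 15.432632203418116
tip [0.5878 0.0493 0.088 ] root [0.5872 0.0504 0.07  ] off [0.6332 0.046  0.07  ] 0.04551828211731339 -4.175580723803297
side tip [0.5878 0.0572 0.088 ] off [0.6347 0.0509 0.07  ] 0.04727612632343279 -7.672607305272941
side ptr [ 0.464  -0.2918  0.04  ]
[[ 0.6895  0.3707  0.07  ]
 [ 0.6414 -0.1253  0.07  ]
 [ 0.4981 -0.1156  0.07  ]
 [ 0.5522  0.385   0.07  ]]
-5.540664349381231 0.49839506160050706
-6.157924508234117 0.5035568880417595
[[ 0.9704  0.2414 -0.0005]
 [ 0.2414 -0.9704  0.0014]
 [-0.0001 -0.0015 -1.    ]]
```

```bash
for i in 1 2 3; do python3 -m inch '[{"delta_rot":[0,0,0],"slide":[0.131,0.259,0.053],"gripper":45},{"delta_rot":[0,0,0],"slide":[0.131,0.259,0.053],"gripper":45},{"delta_rot":[0,0,0],"slide":[0.131,0.259,0.053],"gripper":45},{"delta_rot":[0,0,0],"slide":[0.131,0.259,0.053],"gripper":45},{"delta_rot":[0,0,0],"slide":[0.131,0.259,0.053],"gripper":45}]' 30; done
python3 -m inch '[{"delta_rot":[0,0,0],"slide":[0,0,0],"gripper":45},{"delta_rot":[0,0,0],"slide":[0,0,0],"gripper":45}]'
cat >> h.py <<'E'
from scipy.spatial.transform import Rotation as Ro
np.set_printoptions(precision=4,suppress=True)
def todo(x,y,z,yaw):
    "shift in tool axes (m) and yaw turn (deg, about world z) needed"
    s=telemetry.read_state();w=s['ee_rot'];M=Ro.from_quat([*w[1:],w[0]]).as_matrix()
    y0=np.degrees(np.arctan2(M[1,0],M[0,0]))
    print('tcp',s['tcp_pos'],'yaw',y0,'tool z',M[:,2],'F',s['wrist_force'],'w',s['grip_width'],'t',s['time_s'])
    print('slide m',M.T@(np.array([x,y,z])-s['tcp_pos']),'turn about tool z (units)',-(yaw-y0)/90)
E
python3 - <<'E'
from h import *
todo(.442,-.302,.021,15.4)
a=optics.capture('top');b=optics.capture('side')
np.save('side1.npy',b)
f=lambda i,u,v:cv2.resize(i[v-36:v+36,u-50:u+50],(400,288),interpolation=cv2.INTER_CUBIC)
cv2.imwrite('pics/c2.png',np.hstack([f(a,312,216),f(b,231,270)]))
E
```

```text
time_s: 0.52
tcp_pos: [0.2525, -0.7413, 0.2039]
ee_rot: [-0.0, 0.993, 0.122, -0.0]
wrist_force: [0.4, -0.7, 0.3]
grip_width: 0.0454
grasp_force: 0.0
time_s: 0.93
tcp_pos: [0.3452, -0.8483, 0.1781]
ee_rot: [-0.0, 0.993, 0.122, -0.0]
wrist_force: [1.0, -1.4, -0.0]
grip_width: 0.045
grasp_force: 0.0
time_s: 1.35
tcp_pos: [0.367, -0.8767, 0.1514]
ee_rot: [0.007, 0.994, 0.11, 0.006]
wrist_force: [-0.0, 0.9, -0.4]
grip_width: 0.0453
grasp_force: 0.0
time_s: 1.52
tcp_pos: [0.3651, -0.877, 0.1517]
ee_rot: [0.007, 0.994, 0.109, 0.004]
wrist_force: [0.2, -0.5, -0.1]
grip_width: 0.045
grasp_force: 0.0
tcp [ 0.3651 -0.877   0.1517] yaw 12.540205206279522 tool z [ 0.009  -0.0127 -0.9999] F [ 0.1827 -0.461  -0.1177] w 0.04497091911849003 t 1.5167
slide m [ 0.1991 -0.5464  0.1241] turn about tool z (units) -0.03177549770800532
```

View pics/c2.png

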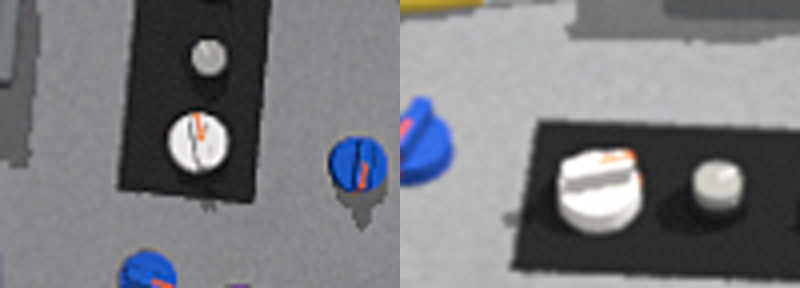

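The picture shows the knob still in place: top crop (198,143), side crop (600,190), with the pointer up. I had the sign of tool y wrong, so the arm went outward into free space. I'll correct that and level the tool.

```bash
cat >> h.py <<'E'
def todo(x,y,z,yaw):
    s=telemetry.read_state();w=s['ee_rot'];M=Ro.from_quat([*w[1:],w[0]]).as_matrix()
    G=Ro.from_euler('z',yaw,degrees=True).as_matrix()@np.diag([1.,-1,-1])
    print('tcp',s['tcp_pos'],'yaw',np.degrees(np.arctan2(M[1,0],M[0,0])),'tz',M[:2,2],'F',s['wrist_force'],'w',s['grip_width'],'t',s['time_s'],'q7',s['qpos'][6])
    print('slide units',10*M.T@(np.array([x,y,z])-s['tcp_pos']),'turn units',Ro.from_matrix(M.T@G).as_rotvec()/(np.pi/2))
E
python3 - <<'E'
from h import *
todo(.442,-.302,.12,15.4)
E
```

```text
tcp [ 0.3665 -0.8764  0.153 ] yaw 12.606208128225697 tz [ 0.0142 -0.0117] F [ 0.0161 -0.3352 -0.4558] w 0.045162717446916 t 1.6167 q7 -0.12498746717846361
slide units [ 1.9868 -5.4454  0.2738] turn units [ 0.0094 -0.007  -0.0311]
```

```bash
for i in 1 2 3 4; do python3 -m inch '[{"delta_rot":[0,0,0],"slide":[0.099,-0.272,0.01],"gripper":45},{"delta_rot":[0,0,0],"slide":[0.099,-0.272,0.01],"gripper":45},{"delta_rot":[0,0,0],"slide":[0.099,-0.272,0.01],"gripper":45},{"delta_rot":[0,0,0],"slide":[0.099,-0.272,0.01],"gripper":45},{"delta_rot":[0,0,0],"slide":[0.099,-0.272,0.01],"gripper":45}]' 30 | grep tcp; done
python3 -m inch '[{"delta_rot":[0.009,-0.007,-0.031],"slide":[0,0,0],"gripper":45},{"delta_rot":[0,0,0],"slide":[0,0,0],"gripper":45},{"delta_rot":[0,0,0],"slide":[0,0,0],"gripper":45}]' >/dev/null
python3 - <<'E'
from h import *
todo(.442,-.302,.06,15.4)
E
```

```text
tcp_pos: [0.387, -0.7495, 0.1474]
tcp_pos: [0.4059, -0.6056, 0.1404]
tcp_pos: [0.4243, -0.4622, 0.1337]
tcp_pos: [0.4424, -0.3189, 0.1272]
tcp [ 0.4424 -0.3215  0.128 ] yaw 15.624283570717088 tz [-0.0005 -0.0028] F [-0.2097 -1.287   0.1593] w 0.044897039701600513 t 3.5333 q7 -0.42913979893713944
slide units [ 0.0492 -0.191   0.6793] turn units [0.0017 0.0008 0.0025]
```

```bash
python3 -m inch '[{"delta_rot":[0.002,0,0],"slide":[0.025,-0.1,0.2],"gripper":45},{"delta_rot":[0,0,0],"slide":[0.025,-0.09,0.2],"gripper":45},{"delta_rot":[0,0,0],"slide":[0,0,0.2],"gripper":45},{"delta_rot":[0,0,0],"slide":[0,0,0.08],"gripper":45},{"delta_rot":[0,0,0],"slide":[0,0,0],"gripper":45}]' >/dev/null
python3 - <<'E'
from h import *
todo(.442,-.302,.021,15.4)
a=optics.capture('top');b=optics.capture('side')
f=lambda i,u,v:cv2.resize(i[v-36:v+36,u-50:u+50],(400,288),interpolation=cv2.INTER_CUBIC)
g=lambda i,u,v:cv2.resize(i[v-25:v+25,u-35:u+35],(700,500),interpolation=cv2.INTER_CUBIC)
cv2.imwrite('pics/c3.png',g(b,231,275))
E
```

```text
tcp [ 0.4397 -0.3038  0.0587] yaw 15.257020364586175 tz [-0.0039  0.0003] F [-0.2233 -0.2043  0.8655] w 0.044794363644517526 t 3.95 q7 -0.3909403156409241
slide units [ 0.0279 -0.0104  0.3767] turn units [-0.0008  0.0023 -0.0016]
```

View pics/c3.png

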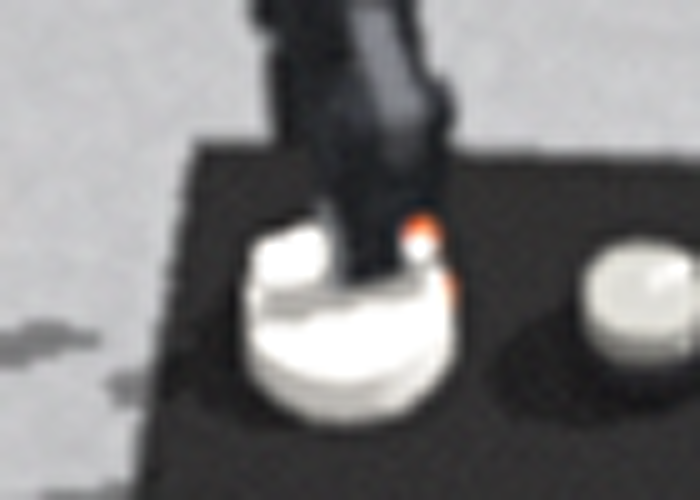

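The front finger tip (367,270) stands before the bar's middle; its x offset is explained by the yaw. The bar spans 250–440 px. I'll descend and close.

```bash
python3 -m inch '[{"delta_rot":[0,0.002,0],"slide":[0.026,-0.01,0.15],"gripper":45},{"delta_rot":[0,0,0],"slide":[0,0,0.15],"gripper":45},{"delta_rot":[0,0,0],"slide":[0,0,0.06],"gripper":45},{"delta_rot":[0,0,0],"slide":[0,0,0],"gripper":45},{"delta_rot":[0,0,0],"slide":[0,0,0],"gripper":20}]' 30
python3 -m inch '[{"delta_rot":[0,0,0],"slide":[0,0,0],"gripper":5},{"delta_rot":[0,0,0],"slide":[0,0,0],"gripper":5},{"delta_rot":[0,0,0],"slide":[0,0,0],"gripper":5},{"delta_rot":[0,0,0],"slide":[0,0,0],"gripper":5},{"delta_rot":[0,0,0],"slide":[0,0,0],"gripper":5}]' 40
python3 - <<'E'
from h import *
todo(.442,-.302,.021,15.4)
E
```

```text
time_s: 4.47
tcp_pos: [0.4438, -0.3024, 0.025]
ee_rot: [0.0, 0.991, 0.133, 0.001]
wrist_force: [0.0, 0.0, -0.8]
grip_width: 0.0345
grasp_force: 0.0
time_s: 4.88
tcp_pos: [0.4442, -0.3023, 0.0252]
ee_rot: [0.0, 0.991, 0.133, 0.002]
wrist_force: [-1.3, 0.8, 6.7]
grip_width: 0.0119
grasp_force: 39.8
tcp [ 0.4442 -0.3023  0.0252] yaw 15.334371389707997 tz [0.0037 0.0002] F [-1.2991  0.8154  6.7284] w 0.011900708994104482 t 4.8833 q7 -0.34910504452661506
slide units [-0.0206 -0.0085  0.0423] turn units [ 0.0005 -0.0023 -0.0007]
```

```bash
cat > fit.py <<'E'
from h import *
from scipy.optimize import minimize, least_squares
th=np.linspace(0,2*np.pi,60,endpoint=False);C=np.c_[np.cos(th),np.sin(th)]*.027
def sil(n,x,y,z0,yaw,o,S=16,w=70,h=50):
    R=np.array([[np.cos(yaw),-np.sin(yaw)],[np.sin(yaw),np.cos(yaw)]])
    m=np.zeros((h*S,w*S),np.uint8)
    for pts,za,zb in((C,0,.017),(np.array([[23,6.5],[-23,6.5],[-23,-6.5],[23,-6.5]])/1e3,.017,.037)):
        W=pts@R.T+[x,y]
        P=np.array([w2p(n,[*p,z0+z]) for z in(za,zb) for p in W])-o
        cv2.fillConvexPoly(m,cv2.convexHull(((P+.5)*S).astype(np.int32)),255)
    return cv2.resize(m,(w,h),interpolation=cv2.INTER_AREA)/255.
def fitknob(n,img,o,x0,z0=.003):
    g=img[o[1]:o[1]+50,o[0]:o[0]+70].astype(float).max(2)
    def cost(p):
        s=cv2.GaussianBlur(sil(n,p[0],p[1],z0,p[2],np.array(o)),(0,0),.6)
        k=cv2.dilate((s>0.02).astype(np.uint8),np.ones((3,3)))>0
        a=np.clip((g-45)/(170-45),0,1)
        return ((s-a)[k]**2).sum()
    r=minimize(cost,x0,method='Nelder-Mead',options=dict(initial_simplex=np.array(x0)+np.array([[0,0,0],[.004,0,0],[0,.004,0],[0,0,.15]])))
    return r.x,r.fun
E
python3 - <<'E'
from fit import *
a=np.load('top0.npy');b=np.load('side0.npy')
print('knob top',fitknob('top',a,(277,191),[.442,-.302,.27]))
print('knob side',fitknob('side',b,(196,256),[.442,-.302,.27]))
for n,i,z0 in(('top',a,.07),('side',b,.07)):
    c=w2p(n,[.588,.051,.07]); X=[]
    g=i.astype(float).max(2)
    hsv=cv2.cvtColor(i,cv2.COLOR_BGR2HSV)
    def cen(p):
        for _ in range(4):
            u,v=np.round(p).astype(int);yy,xx=np.mgrid[v-2:v+3,u-2:u+3]
            w=np.clip(g[v-2:v+3,u-2:u+3]-65,0,None);p=np.array([(w*xx).sum(),(w*yy).sum()])/max(w.sum(),1)
        return p
    # marks every 20 deg, seed radius .042
    best=None
    for k in range(1,8):
        s=np.radians(-5.8+20*k); q0=w2p(n,[.588+.038*np.cos(s),.051+.038*np.sin(s),.07]); q1=cen(q0)
        print(n,k,q0,q1); 
        if np.hypot(*(q1-q0))<2.5: X.append((k,p2w(n,*q1,.07)[:2]))
    f=lambda p:np.concatenate([[p[0]+p[3]*np.cos(p[2]+np.radians(20*k))-w[0],p[1]+p[3]*np.sin(p[2]+np.radians(20*k))-w[1]] for k,w in X])
    r=least_squares(f,[.588,.051,-.1,.038],loss='soft_l1',f_scale=.001);print(n,'spindle',r.x[:2],np.degrees(r.x[2]),r.x[3],'res mm',r.fun*1e3)
    u,v=w2p(n,[.634,.047,.07]).astype(int);yy,xx=np.mgrid[v-7:v+8,u-7:u+8];p=i[v-7:v+8,u-7:u+8].astype(float);w=np.clip(p[...,2]-p[...,0]-40,0,None);print('off',p2w(n,(w*xx).sum()/w.sum(),(w*yy).sum()/w.sum(),.07))
E
```

```text
Traceback (most recent call last):
  File "fit.py", line 19, in fitknob
    r=minimize(cost,x0,method='Nelder-Mead',options=dict(initial_simplex=np.array(x0)+np.array([[0,0,0],[.004,0,0],[0,.004,0],[0,0,.15]])))
  File "fit.py", line 15, in cost
    s=cv2.GaussianBlur(sil(n,p[0],p[1],z0,p[2],np.array(o)),(0,0),.6)
                       ~~~^^^^^^^^^^^^^^^^^^^^^^^^^^^^^^^^^
  File "fit.py", line 9, in sil
    P=np.array([w2p(n,[*p,z0+z]) for z in(za,zb) for p in W])-o
                ~~~^^^^^^^^^^^^^
  File "h.py", line 12, in w2p
    f,cx,cy,k,R,t=cal(n); c=R@np.array(P)+t; s=c[:2]/c[2]; s=s*(1+k*(s@s))
                  ~~~^^^
  File "h.py", line 4, in cal
    c=optics.get_calibration(n); f=192/np.tan(np.radians(c['fov_y'])/2)
ValueError: time passes only in moves, steps and waits
```

```bash
sed -i 's/^def cal/from functools import lru_cache\n@lru_cache\ndef cal/' h.py
python3 - <<'E'
s=open('fit.py').read()
s=s.replace("        k=cv2.dilate((s>0.02).astype(np.uint8),np.ones((3,3)))>0\n","").replace("    def cost(p)","    k=cv2.dilate((sil(n,*x0[:2],z0,x0[2],np.array(o))>.02).astype(np.uint8),np.ones((5,5)))>0\n    def cost(p)")
open('fit.py','w').write(s)
E
cat > m.py <<'E'
from fit import *
a=np.load('top0.npy');b=np.load('side0.npy')
print('knob top',fitknob('top',a,(277,191),[.442,-.302,.27]))
print('knob side',fitknob('side',b,(196,256),[.442,-.302,.27]))
for n,i in(('top',a),('side',b)):
    X=[]; g=i.astype(float).max(2)
    def cen(p):
        for _ in range(4):
            u,v=np.round(p).astype(int);yy,xx=np.mgrid[v-2:v+3,u-2:u+3]
            w=np.clip(g[v-2:v+3,u-2:u+3]-65,0,None);p=np.array([(w*xx).sum(),(w*yy).sum()])/max(w.sum(),1)
        return p
    for k in range(1,8):
        s=np.radians(-5.8+20*k); q0=w2p(n,[.588+.038*np.cos(s),.051+.038*np.sin(s),.07]); q1=cen(q0)
        print(n,k,q0,q1)
        if np.hypot(*(q1-q0))<2.5: X.append((k,p2w(n,*q1,.07)[:2]))
    f=lambda p:np.concatenate([[p[0]+p[3]*np.cos(p[2]+np.radians(20*k))-w[0],p[1]+p[3]*np.sin(p[2]+np.radians(20*k))-w[1]] for k,w in X])
    r=least_squares(f,[.588,.051,-.1,.038],loss='soft_l1',f_scale=.001);print(n,'spindle',r.x[:2],np.degrees(r.x[2]),r.x[3],'res mm',r.fun*1e3)
    u,v=w2p(n,[.634,.047,.07]).astype(int);yy,xx=np.mgrid[v-7:v+8,u-7:u+8];p=i[v-7:v+8,u-7:u+8].astype(float);w=np.clip(p[...,2]-p[...,0]-40,0,None);print('off',p2w(n,(w*xx).sum()/w.sum(),(w*yy).sum()/w.sum(),.07))
E
python3 m.py
```

```text
knob top (array([ 0.4422, -0.3021,  0.2429]), np.float64(2.892240145507029))
knob side (array([ 0.4425, -0.2984,  0.1995]), np.float64(7.830154353607475))
top 1 [212.7707 165.6404] [211.6272 165.8223]
top 2 [209.4836 167.1522] [208.7506 167.0494]
top 3 [206.9049 169.6823] [206.4107 169.2411]
top 4 [205.3457 172.9286] [204.2704 172.8302]
top 5 [204.996  176.5021] [203.8932 176.5599]
top 6 [205.9013 179.9724] [205.1008 180.3569]
top 7 [207.9552 182.9194] [206.5263 182.5514]
top spindle [0.5877 0.0549] -7.030385138431004 0.037811231695542236 res mm [ 0.3605 -1.0993 -0.3846  0.4602 -1.3697  1.4861  0.0491 -0.4138  0.7194
 -0.2396  1.9313  1.1494 -0.963  -0.8486]
off [0.6345 0.0464 0.07  ]
side 1 [280.8162 183.9793] [282.3702 184.4515]
side 2 [278.7775 182.0486] [280.165  182.0154]
side 3 [275.7778 180.6087] [278.2249 180.4499]
side 4 [272.1718 179.815 ] [270.6893 182.1803]
side 5 [268.3696 179.751 ] [270.2414 182.1776]
side 6 [264.7977 180.4239] [264.6615 178.9297]
side 7 [261.8621 181.7636] [263.4931 179.3366]
side spindle [0.5856 0.0522] -13.89159674389923 0.04427291450603742 res mm [-0.1662 -0.2527  1.0865 -0.5511 -2.5639  1.9046  0.3856 -0.1598]
off [0.6349 0.0511 0.07  ]
```

```bash
cat > m2.py <<'E'
from fit import *
S=(191,155);P=(247,165)
D={'top':(S,[(209,70),(174,85),(147,98),(126,120),(111,146),(104,177),(116,207),(136,232)]),
'side':(P,[(300,167),(281,149),(262,132),(238,118),(207,110),(174,108),(142,114),(116,125)])}
for n,(o,pts) in D.items():
    W=[q(n,o,*p,.07)[:2] for p in pts]
    def f(p):
        return np.concatenate([[p[0]+(p[3] if k else .047)*np.cos(p[2]+np.radians(20*k))-w[0],p[1]+(p[3] if k else .047)*np.sin(p[2]+np.radians(20*k))-w[1]] for k,w in enumerate(W)])
    r=least_squares(f,[.588,.051,-.1,.042],loss='soft_l1',f_scale=.001);print(n,r.x[:2],np.degrees(r.x[2]),r.x[3],'res',(r.fun*1e3).round(1))
E
python3 m2.py
python3 -m inch '[{"delta_rot":[0,0,0],"slide":[0,0,-0.25],"gripper":5},{"delta_rot":[0,0,0],"slide":[0,0,-0.3],"gripper":5},{"delta_rot":[0,0,0],"slide":[0,0,-0.3],"gripper":5},{"delta_rot":[0,0,0],"slide":[0,0,-0.3],"gripper":5},{"delta_rot":[0,0,0],"slide":[0,0,0],"gripper":5}]' 40
python3 - <<'E'
from h import *
todo(.588,.053,.14,15)
E
```

```text
top [0.587  0.0517] -6.3032512266961245 0.040607051159565075 res [ 0.5  0.6 -0.1 -0.7  0.1 -0.1  0.4  0.4 -0.4 -0.2 -0.2 -1.9 -0.1  0.1
 -0.2  1.4]
side [0.5874 0.057 ] -8.161763530192404 0.04165326145519816 res [-0.7 -0.6 -0.3  0.7  0.7  0.8  0.1  0.1  0.  -0.2 -0.1 -0.7  0.2 -0.
 -0.   0. ]
time_s: 5.3
tcp_pos: [0.4454, -0.304, 0.1444]
ee_rot: [0.001, 0.991, 0.133, 0.004]
wrist_force: [1.2, -0.4, 0.0]
grip_width: 0.0119
grasp_force: 39.2
tcp [ 0.4454 -0.304   0.1444] yaw 15.287577745803452 tz [ 0.009  -0.0016] F [ 1.1673 -0.3636  0.0262] w 0.011944536069038099 t 5.3 q7 -0.4893421299695113
slide units [ 2.3159 -3.0677  0.051 ] turn units [ 0.0025 -0.0053  0.0032]
```

```bash
for i in 1 2 3; do python3 -m inch '[{"delta_rot":[0,0,0],"slide":[0.154,-0.204,0],"gripper":5},{"delta_rot":[0,0,0],"slide":[0.154,-0.204,0],"gripper":5},{"delta_rot":[0,0,0],"slide":[0.154,-0.204,0],"gripper":5},{"delta_rot":[0,0,0],"slide":[0.154,-0.204,0],"gripper":5},{"delta_rot":[0,0,0],"slide":[0.154,-0.204,0],"gripper":5}]' 40 | grep tcp; done
python3 -m inch '[{"delta_rot":[0,0,0],"slide":[0,0,0],"gripper":5},{"delta_rot":[0,0,0],"slide":[0,0,0],"gripper":5},{"delta_rot":[0,0,0],"slide":[0,0,0],"gripper":5},{"delta_rot":[0,0,0],"slide":[0,0,0],"gripper":5}]' | grep tcp
python3 - <<'E'
from h import *
todo(.588,.0545,.13,18)
b=optics.capture('side');np.save('side2.npy',b);u,v=w2p('side',[.588,.053,.09]).astype(int);print(u,v)
cv2.imwrite('pics/c4.png',cv2.resize(b[v-35:v+25,u-40:u+40],(800,600),interpolation=cv2.INTER_CUBIC))
E
```

```text
tcp_pos: [0.491, -0.1819, 0.1395]
tcp_pos: [0.5383, -0.063, 0.1397]
tcp_pos: [0.5855, 0.0557, 0.1398]
tcp_pos: [0.5849, 0.053, 0.1398]
tcp [0.5849 0.053  0.1398] yaw 15.239462685721856 tz [0.0023 0.0005] F [-0.3909 -0.4284 -0.9308] w 0.011611940531671978 t 6.8833 q7 -1.1272928075707405
slide units [ 0.0333 -0.0061  0.0984] turn units [ 0.0001 -0.0015 -0.0307]
270 180
```

View pics/c4.png

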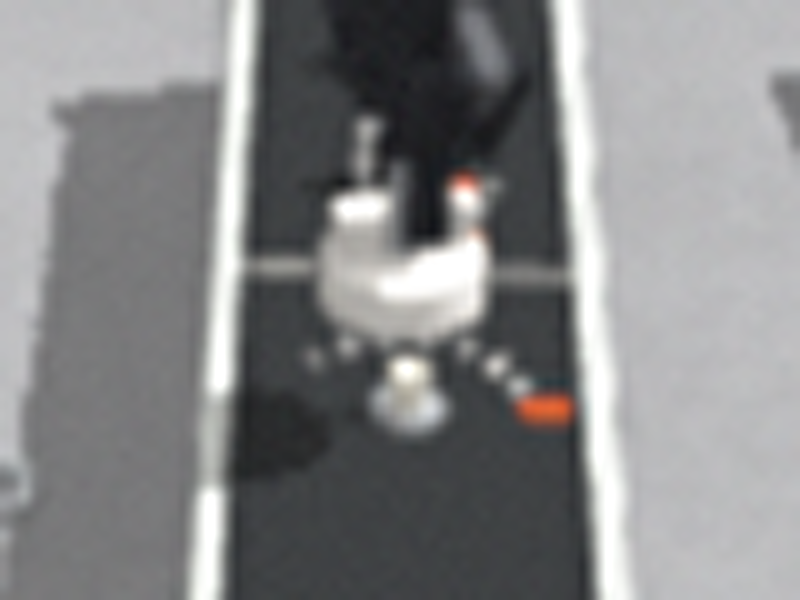

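Knob held upright: skirt edges at x 318/490 and skirt bottom at row 343 in the crop. The spindle tip is just below at about (407,364), and the off mark at (545,409).

```bash
python3 - <<'E'
from fit import *
o=np.array([230,145])
pc=lambda P:((w2p('side',P)-o+.5)*10-.5)
def ext(x,y,zu):
    E=np.array([pc([*(c+[x,y]),zu+h]) for h in(0,.017) for c in C]);return E[:,0].min(),E[:,0].max(),E[:,1].max()
for x,y in((.5849,.053),(.5849,.057),(.5889,.053)):print(x,y,ext(x,y,.1176))
for x,y in((.588,.053),(.588,.057)):
    print('tip',pc([x,y,.088]),'root',pc([x,y,.07]))
    print('off',pc([x+.047*np.cos(.113),y-.047*np.sin(.113),.07]))
g=np.load('side2.npy').astype(float).max(2)
print(g[173:190,264:278].astype(int))
print(g[165:182,260:281].astype(int)[:, :])
E
```

```text
0.5849 0.053 (np.float64(321.5715371790237), np.float64(487.03517341773886), np.float64(339.32850857828026))
0.5849 0.057 (np.float64(320.43075027430984), np.float64(485.4336578706757), np.float64(332.476738515286))
0.5889 0.053 (np.float64(333.59704035389325), np.float64(499.1268875012174), np.float64(338.8386825849191))
tip [409.6248 367.2108] root [407.948  411.0539]
off [546.6126 414.342 ]
tip [408.2675 360.5121] root [406.6075 404.3003]
off [544.9071 407.5761]
[[182 194 200 222 253 255 255 255 255 255 255 252 247 239]
 [173 176 180 197 232 244 245 244 242 237 232 233 236 237]
 [173 174 172 176 187 197 199 198 193 200 212 225 236 233]
 [162 173 177 177 178 179 180 179 184 197 212 222 227 194]
 [130 149 164 175 178 179 176 179 188 194 200 179 160 121]
 [125 122 124 141 163 157 154 162 178 160 145 116 111  86]
 [153 139  96  99 129 114  97 106 130 107  84  96 143 119]
 [116 108  75  68  91 120 142 131 110  77  60  86 123 101]
 [ 76  72  63  58 101 204 255 237 179  98  61  70  82  75]
 [ 64  68  65  65 107 204 252 239 195 109  59  64  66  64]
 [ 68  66  68  93 135 174 203 199 175 11
[... 1187 characters left out ...]
0 173 173 176 180 197 232 244 245 244 242 237 232 233 236 237
  154  75  66]
 [ 61  82 130 164 173 174 172 176 187 197 199 198 193 200 212 225 236 233
  141  69  61]
 [ 65  67  99 144 162 173 177 177 178 179 180 179 184 197 212 222 227 194
  111  65  66]
 [ 64  66  70 100 130 149 164 175 178 179 176 179 188 194 200 179 160 121
   77  63  67]
 [ 67  64  62  83 125 122 124 141 163 157 154 162 178 160 145 116 111  86
   66  61  67]
 [ 76  81  69  93 153 139  96  99 129 114  97 106 130 107  84  96 143 119
   76  68  74]
 [ 92 118  87  83 116 108  75  68  91 120 142 131 110  77  60  86 123 101
   88 123 118]
 [ 84 107  87  70  76  72  63  58 101 204 255 237 179  98  61  70  82  75
  125 199 154]]
```

```bash
python3 -m inch '[{"delta_rot":[0,0,-0.03],"slide":[0.03,-0.018,0.1],"gripper":5},{"delta_rot":[0,0,0],"slide":[0,0,0.1],"gripper":5},{"delta_rot":[0,0,0],"slide":[0,0,0.06],"gripper":5},{"delta_rot":[0,0,0],"slide":[0,0,0],"gripper":5},{"delta_rot":[0,0,0],"slide":[0,0,0],"gripper":5}]' 40
python3 - <<'E'
from h import *
todo(.5873,.0555,.11,18)
E
```

```text
time_s: 7.35
tcp_pos: [0.5873, 0.0564, 0.1134]
ee_rot: [-0.0, 0.988, 0.156, 0.001]
wrist_force: [0.2, -0.3, 0.1]
grip_width: 0.0118
grasp_force: 39.3
tcp [0.5873 0.0564 0.1134] yaw 17.942500112309904 tz [0.0014 0.0003] F [ 0.1928 -0.3347  0.1107] w 0.011841794460591241 t 7.35 q7 -1.0680912062992403
slide units [-0.0024  0.0087  0.0341] turn units [ 0.0001 -0.0009 -0.0006]
```

```bash
for i in 1 2 3; do python3 -m inch '[{"delta_rot":[0,0,0],"slide":[0,0.003,0.01],"gripper":5},{"delta_rot":[0,0,0],"slide":[0,0,0.005],"gripper":5},{"delta_rot":[0,0,0],"slide":[0,0,0],"gripper":5}]' 40 | egrep 'tcp|force'; done
```

```text
tcp_pos: [0.5879, 0.0566, 0.1125]
wrist_force: [0.1, 0.1, 0.4]
grasp_force: 39.3
tcp_pos: [0.5879, 0.0564, 0.1107]
wrist_force: [-0.3, 0.8, -0.7]
grasp_force: 39.3
tcp_pos: [0.588, 0.056, 0.1093]
wrist_force: [0.9, -0.5, 0.2]
grasp_force: 39.5
```

```bash
for i in 1 2 3; do python3 -m inch '[{"delta_rot":[0,0,0],"slide":[-0.002,0.001,0.005],"gripper":5},{"delta_rot":[0,0,0],"slide":[0,0,0.005],"gripper":5},{"delta_rot":[0,0,0],"slide":[0,0,0],"gripper":5}]' 40 | egrep 'tcp|wrist'; done
```

```text
tcp_pos: [0.588, 0.056, 0.1084]
wrist_force: [-1.0, 0.9, 3.1]
tcp_pos: [0.588, 0.0559, 0.1074]
wrist_force: [-0.1, 1.0, 4.4]
tcp_pos: [0.5879, 0.0559, 0.1065]
wrist_force: [1.5, 2.6, 5.8]
```

Contact with the spring is felt (5.8 N). Now I'll sweep anticlockwise.

```bash
for i in 1 2 3 4 5 6; do python3 -m inch '[{"delta_rot":[0,0,-0.05],"slide":[0,0,0],"gripper":5},{"delta_rot":[0,0,-0.05],"slide":[0,0,0],"gripper":5},{"delta_rot":[0,0,0],"slide":[0,0,0],"gripper":5}]' 40 | egrep 'tcp|wrist|ee'; done
python3 - <<'E'
from h import *
todo(.5873,.0555,.1065,18)
E
```

```text
tcp_pos: [0.5876, 0.0554, 0.1065]
ee_rot: [-0.0, 0.972, 0.236, 0.001]
wrist_force: [-0.5, -0.2, 5.1]
tcp_pos: [0.5875, 0.055, 0.1065]
ee_rot: [0.0, 0.95, 0.311, 0.001]
wrist_force: [-0.4, 0.2, 5.1]
tcp_pos: [0.5875, 0.0547, 0.1064]
ee_rot: [0.0, 0.923, 0.385, 0.001]
wrist_force: [-0.5, -1.4, 4.9]
tcp_pos: [0.5876, 0.055, 0.1063]
ee_rot: [0.0, 0.89, 0.456, 0.001]
wrist_force: [2.2, -0.8, 1.7]
tcp_pos: [0.5873, 0.055, 0.1059]
ee_rot: [0.0, 0.852, 0.523, 0.001]
wrist_force: [1.2, -1.4, -1.5]
tcp_pos: [0.5872, 0.0552, 0.1058]
ee_rot: [0.0, 0.809, 0.588, 0.001]
wrist_force: [1.3, -2.3, -1.3]
tcp [0.5872 0.0552 0.1058] yaw 71.97692444746883 tz [0.0017 0.0003] F [ 1.2775 -2.2798 -1.3144] w 0.012098579395630424 t 10.35 q7 -0.2236893777182577
slide units [ 0.0035 -0.0001 -0.0065] turn units [ 0.0007 -0.0009  0.5997]
```

The force fell to zero near yaw 55–63°, so the bore found the flat. I'll back off a few degrees and lower gently.

```bash
python3 -m inch '[{"delta_rot":[0,0,0.05],"slide":[0,0,0.01],"gripper":5},{"delta_rot":[0,0,0],"slide":[0,0,0],"gripper":5}]' 40 | egrep 'tcp|wrist'; for i in 1 2 3; do python3 -m inch '[{"delta_rot":[0,0,0],"slide":[0,0,0.01],"gripper":5},{"delta_rot":[0,0,0],"slide":[0,0,0.01],"gripper":5},{"delta_rot":[0,0,0],"slide":[0,0,0],"gripper":5}]' 40 | egrep 'tcp|wrist'; done
python3 - <<'E'
from h import *
s=telemetry.read_state();print(s['moment'])
E
```

```text
tcp_pos: [0.5874, 0.0552, 0.105]
wrist_force: [0.3, -1.8, -0.3]
tcp_pos: [0.5875, 0.0553, 0.1031]
wrist_force: [1.2, -1.7, -0.5]
tcp_pos: [0.5875, 0.0553, 0.1011]
wrist_force: [1.1, -3.7, -0.2]
tcp_pos: [0.5876, 0.0553, 0.0992]
wrist_force: [1.5, -4.6, 0.9]
[-1.0007 -0.3024 -0.0327]
```

```bash
for i in 1 2 3; do python3 -m inch '[{"delta_rot":[0,0,0],"slide":[-0.003,0.002,0.007],"gripper":5},{"delta_rot":[0,0,0],"slide":[0,0,0.005],"gripper":5},{"delta_rot":[0,0,0],"slide":[0,0,0],"gripper":5}]' 40 | egrep 'tcp|wrist'; done
```

```text
tcp_pos: [0.5876, 0.0553, 0.098]
wrist_force: [1.7, -4.1, 0.5]
tcp_pos: [0.5876, 0.0552, 0.0968]
wrist_force: [-0.8, -2.7, 2.8]
tcp_pos: [0.5877, 0.0551, 0.0957]
wrist_force: [-0.9, -0.2, 5.1]
```

```bash
python3 -m inch '[{"delta_rot":[0,0,0],"slide":[0,0,-0.008],"gripper":5},{"delta_rot":[0,0,0],"slide":[0,0,0],"gripper":5}]' 40 | egrep 'tcp|wrist'; for i in 1 2 3; do python3 -m inch '[{"delta_rot":[0,0,0.068],"slide":[0,0,0],"gripper":5},{"delta_rot":[0,0,0.068],"slide":[0,0,0],"gripper":5},{"delta_rot":[0,0,0.068],"slide":[0,0,0],"gripper":5},{"delta_rot":[0,0,0.068],"slide":[0,0,0],"gripper":5},{"delta_rot":[0,0,0],"slide":[0,0,0],"gripper":5}]' 40 | egrep 'tcp|wrist'; done
python3 - <<'E'
from h import *
todo(.5873,.0555,.0968,-6.3)
print(telemetry.read_state()['moment'])
E
```

```text
tcp_pos: [0.5877, 0.0551, 0.0966]
wrist_force: [-0.6, 0.8, 3.2]
tcp_pos: [0.5884, 0.0546, 0.0967]
wrist_force: [2.2, -0.4, 2.8]
tcp_pos: [0.5888, 0.054, 0.0968]
wrist_force: [4.1, -0.9, 2.0]
tcp_pos: [0.5889, 0.0534, 0.0968]
wrist_force: [5.3, -3.2, 1.7]
tcp [0.5889 0.0534 0.0968] yaw -6.054715170096958 tz [ 0.0049 -0.0013] F [ 5.2881 -3.2393  1.6711] w 0.012018924753946274 t 13.4333 q7 -1.4082293912398727
slide units [-0.0185 -0.0195  0.0001] turn units [ 0.0005 -0.0032  0.0027]
[-0.8143 -1.0963 -0.0263]
```

```bash
python3 -m inch '[{"delta_rot":[0,-0.003,0.003],"slide":[0.01,0.006,0],"gripper":5},{"delta_rot":[0,0,0],"slide":[0,0,0],"gripper":5},{"delta_rot":[0,0,0],"slide":[0,0,0.012],"gripper":5},{"delta_rot":[0,0,0],"slide":[0,0,0.008],"gripper":5},{"delta_rot":[0,0,0],"slide":[0,0,0],"gripper":5}]' 40 | egrep 'tcp|wrist'; python3 -m inch '[{"delta_rot":[0,0,0],"slide":[0,0,-0.012],"gripper":5},{"delta_rot":[0,0,0],"slide":[0,0,0],"gripper":5}]' 40 | egrep 'tcp|wrist'
python3 - <<'E'
from h import *
todo(.5873,.0555,.0968,-6.3)
E
```

```text
tcp_pos: [0.5891, 0.0533, 0.0947]
wrist_force: [2.3, -3.9, 5.1]
tcp_pos: [0.5891, 0.0533, 0.096]
wrist_force: [3.6, -4.2, 3.3]
tcp [0.5891 0.0533 0.096 ] yaw -6.129462896258093 tz [-0.0013  0.0009] F [ 3.5591 -4.2144  3.3428] w 0.011736181165714427 t 14.0167 q7 -1.4065222041731502
slide units [-0.0202 -0.0197 -0.008 ] turn units [-0.0005  0.0009  0.0019]
```

```bash
python3 -m inch '[{"delta_rot":[0,0,0],"slide":[0.004,0.008,-0.006],"gripper":5},{"delta_rot":[0,0,0],"slide":[0,0,0],"gripper":5},{"delta_rot":[0,0,0],"slide":[0,0,0],"gripper":16},{"delta_rot":[0,0,0],"slide":[0,0,0],"gripper":22},{"delta_rot":[0,0,0],"slide":[0,0,0],"gripper":35}]' 20 | egrep 'tcp|force|width'; python3 -m inch '[{"delta_rot":[0,0,0],"slide":[0,0,0],"gripper":35},{"delta_rot":[0,0,0],"slide":[0,0,-0.1],"gripper":35},{"delta_rot":[0,0,0],"slide":[0,0,-0.25],"gripper":35},{"delta_rot":[0,0,0],"slide":[0,0,-0.3],"gripper":35},{"delta_rot":[0,0,0],"slide":[-0.1,0,-0.3],"gripper":35}]' 20 | egrep 'tcp|force|width'
for i in 1 2 ; do python3 -m inch '[{"delta_rot":[0,0,0],"slide":[0,0.35,-0.05],"gripper":35},{"delta_rot":[0,0,0],"slide":[0,0.35,0],"gripper":35},{"delta_rot":[0,0,0],"slide":[0,0.35,0],"gripper":35},{"delta_rot":[0,0,0],"slide":[0,0.35,0],"gripper":35},{"delta_rot":[0,0,0],"slide":[0,0.35,0],"gripper":35}]' | grep tcp; done
python3 - <<'E'
from h import *
a=optics.capture('top');b=optics.capture('side');np.save('top3.npy',a);np.save('side3.npy',b)
def c(i,u,v,w=25,h=18): return cv2.resize(i[v-h:v+h,u-w:u+w],(400,288),interpolation=cv2.INTER_CUBIC)
cv2.imwrite('pics/c5.png',np.vstack([np.hstack([c(a,216,173),c(b,272,183)]),cv2.resize(np.hstack([a,b]),(800,300))]))
E
```

```text
tcp_pos: [0.5881, 0.0537, 0.0956]
wrist_force: [0.8, 0.6, -0.1]
grip_width: 0.0328
grasp_force: 0.0
tcp_pos: [0.5797, 0.0537, 0.1929]
wrist_force: [0.6, 1.4, 0.3]
grip_width: 0.0351
grasp_force: 0.0
tcp_pos: [0.56, -0.1213, 0.1969]
tcp_pos: [0.5412, -0.2955, 0.2016]
```

View pics/c5.png

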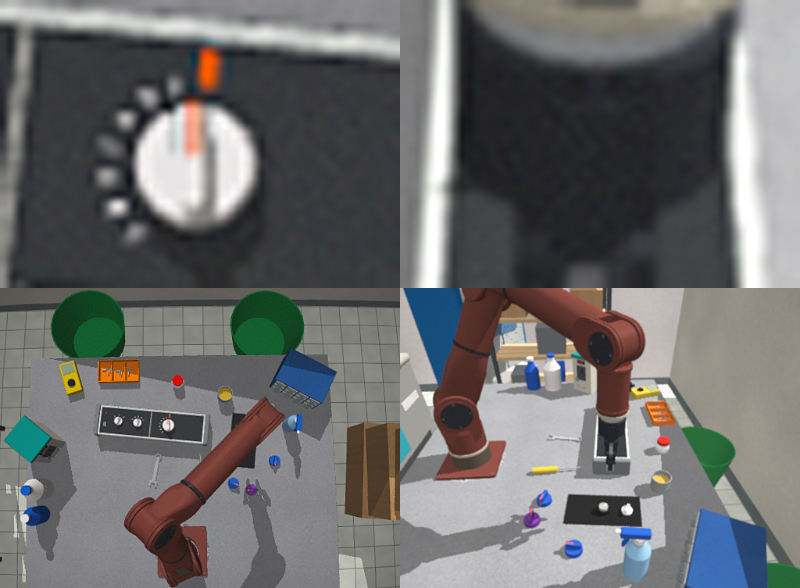

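The knob is on (skirt centre (196,165) in the top crop), with its pointer line at x≈193 and the off mark at (209,70). I'll measure the pointer angle.

```bash
python3 - <<'E'
from fit import *
a=np.load('top3.npy');S=(191,155)
for z0 in (.075,.080):
    print(z0,fitknob('top',a,(181,148),[.587,.053,-.11],z0=z0))
l0=q('top',S,193,155,.112);l1=q('top',S,193,104,.112);print(l0,l1,np.degrees(np.arctan2(*(l1-l0)[1::-1])),np.linalg.norm(l1-l0))
# predicted line pixels (crop) for yaws
for y in(-12,-6.3,0):
    d=np.array([np.cos(np.radians(y)),np.sin(np.radians(y))])
    for c in([.587,.0517],[.587,.0537]):
        print(y,c,[((w2p('top',[*(np.array(c)+d*r),.112])-S+.5)*8-.5) for r in(0,.022)],((w2p('top',[*(np.array(c)+d*.047),.07])-S+.5)*8-.5))
f=a[155:191,191:241].astype(float);w=np.clip(f[...,2]-f[...,0]-30,0,None);print(w[8:20,18:30].astype(int))
E
```

```text
0.075 (array([ 0.5881,  0.0516, -0.0579]), np.float64(13.816525390694796))
0.08 (array([ 0.5873,  0.0514, -0.0072]), np.float64(16.57998439723226))
[0.5881 0.0509 0.112 ] [0.611  0.0507 0.112 ] -0.38964939167466417 0.022919220725319055
-12 [0.587, 0.0517] [array([191.1953, 157.3906]), array([201.149 , 109.3476])] [217.818   70.4493]
-12 [0.587, 0.0537] [array([186.6933, 157.4561]), array([196.6539, 109.4129])] [213.44    70.5127]
-6.3 [0.587, 0.0517] [array([191.1953, 157.3906]), array([196.2891, 108.6451])] [207.7058  68.9896]
-6.3 [0.587, 0.0537] [array([186.6933, 157.4561]), array([191.7941, 108.7104])] [203.3281  69.0531]
0 [0.587, 0.0517] [array([191.1953, 157.3906]), array([190.8613, 108.4287])] [196.4128  68.5401]
0 [0.587, 0.0537] [array([186.6933, 157.4561]), array([186.3665, 108.4941])] [192.0354  68.6037]
[[  0   0   0   0   0   0   0 208 201  34   0   0]
 [  0   0   0   0   0   0   0 213 194  17   0   0]
 [  0   0   0   0   0   0   0 132 130   3   0   0]
 [  0   0   0   0   0   0   0   3   5   0   0   0]
 [  0   0   0   0   0  40  35   0   0   0   0   0]
 [  0   0   0   0   0  71  85   0   0   0   0   0]
 [  0   0   0   0   0  57  73   3   0   0   0   0]
 [  0   0   0   0   0  59  72   3   0   0   0   0]
 [  0   0   0   0   0  58  73   3   0   0   0   0]
 [  0   0   0   0   0  59  70   3   0   0   0   0]
 [  0   0   0   0   0  65  77   9   0   0   0   0]
 [  0   0   0   0   0  20  11   0   0   0   0   0]]
```

The pointer looks about 3–5° anticlockwise of the mark. I'll move the arm aside for a clear side view before correcting.

```bash
for i in 1 2 ; do python3 -m inch '[{"delta_rot":[0,0,0],"slide":[-0.14,-0.2,0],"gripper":35},{"delta_rot":[0,0,0],"slide":[-0.14,-0.2,0],"gripper":35},{"delta_rot":[0,0,0],"slide":[-0.14,-0.2,0],"gripper":35},{"delta_rot":[0,0,0],"slide":[-0.14,-0.2,0],"gripper":35},{"delta_rot":[0,0,0],"slide":[0,0,0],"gripper":35}]' | grep tcp; done
python3 - <<'E'
from h import *
a=optics.capture('top');b=optics.capture('side');np.save('top4.npy',a);np.save('side4.npy',b)
c=lambda i,u,v,w=25,h=18: cv2.resize(i[v-h:v+h,u-w:u+w],(800,576),interpolation=cv2.INTER_CUBIC)
cv2.imwrite('pics/c6.png',c(b,272,180))
E
python3 - <<'E'
from fit import *
b=np.load('side4.npy')
for z in(.075,):print(fitknob('side',b,(237,155),[.587,.056,-.11],z0=z))
E
```

```text
tcp_pos: [0.4939, -0.203, 0.2007]
tcp_pos: [0.4504, -0.1266, 0.203]
(array([ 0.5897,  0.0551, -0.0173]), np.float64(16.49561938085506))
```

View pics/c6.png

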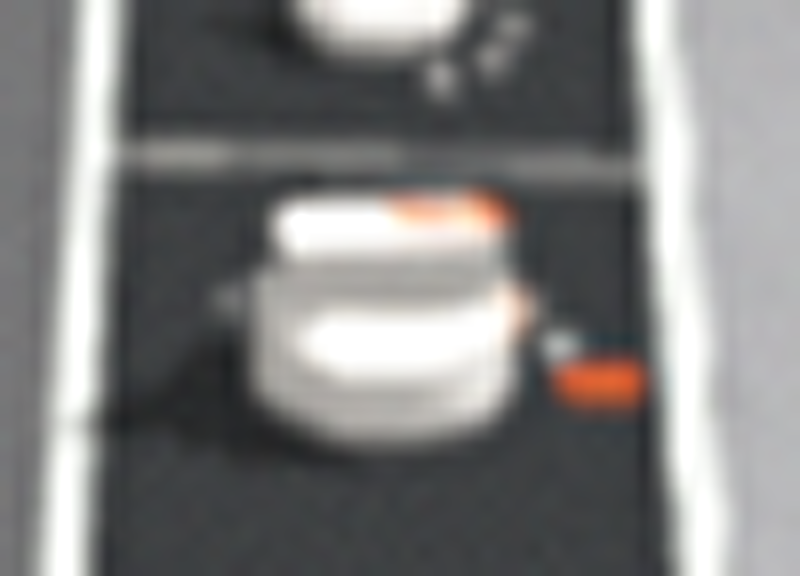

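```bash
python3 - <<'E'
from fit import *
o=np.array([247,162]);pc=lambda P:(w2p('side',P)-o+.5)*16-.5
for y in(-8,-6,-4,-2,0,2):
    d=np.array([np.cos(np.radians(y)),np.sin(np.radians(y))]);c=np.array([.588,.0555])
    print(y,pc([*c,.112]),pc([*(c+.022*d),.112]),'off',pc([*(c+.047*d),.07]))
A,B=[p2w('side',247+(x+.5)/16-.5,162+(v+.5)/16-.5,.07) for x,v in((130,152),(630,171))];print('divider',A,B,np.degrees(np.arctan2(*(B-A)[1::-1])))
b=np.load('side4.npy')[162:198,247:297].astype(float);w=np.clip(b[...,2]-b[...,0]-30,0,None);print(w[10:22,22:36].astype(int))
a=np.load('top4.npy')[155:191,191:241].astype(float);w=np.clip(a[...,2]-a[...,0]-25,0,None);print(w[11:20,20:28].astype(int))
E
```

```text
-8 [385.9697 213.6643] [491.8682 217.6822] off [601.2835 387.8656]
-6 [385.9697 213.6643] [491.8401 215.6453] off [601.1066 383.4204]
-4 [385.9697 213.6643] [491.6831 213.6081] off [600.6605 378.9796]
-2 [385.9697 213.6643] [491.3976 211.5731] off [599.9466 374.5488]
0 [385.9697 213.6643] [490.9841 209.5428] off [598.9667 370.1332]
2 [385.9697 213.6643] [490.4433 207.5195] off [597.7228 365.7381]
divider [0.5421 0.1479 0.07  ] [0.6532 0.1322 0.07  ] -8.044795231474126
[[ 0  0  0  0  0  0  0  0  0  0  0  0  0  0]
 [ 0  0  0  0  0  0  0  0  0  0  0  0  0  0]
 [ 0  0 11 26 22 12 18 48 52 10  0  0  0  0]
 [ 0  0  7 50 56 49 37 51 85 49  0  0  0  0]
 [ 0  0  0  0  0  0  0  4 21  4  0  0  0  0]
 [ 0  0  0  0  0  0  0  0  0  0  0  0  0  0]
 [ 0  0  0  0  0  0  0  0  0  0  0  0  0  0]
 [ 0  0  0  0  0  0  0  0  0  0  0  0  0  0]
 [ 0  0  0  0  0  0  0  0  0  1  7  0  0  0]
 [ 0  0  0  0  0  0  0  0  0  0 14  0  0  0]
 [ 0  0  0  0  0  0  0  0  0  0  7  0  0  0]
 [ 0  0  0  0  0  0  0  0  0  0  0  0  0  0]]
[[ 0  0  0  0  0  7 11  0]
 [ 0  0  0 44 40  0  0  0]
 [ 0  0  0 72 86  1  0  0]
 [ 0  0  0 65 81  5  0  0]
 [ 0  0  0 63 79  6  0  0]
 [ 0  0  0 64 78  8  0  0]
 [ 0  0  0 66 79  8  0  0]
 [ 0  0  0 70 84 10  0  0]
 [ 0  0  0 26 18  0  0  0]]
```

Both views agree: the pointer is about 4–5° anticlockwise of off (lag in the grip). I'll regrip and turn about 5° further clockwise.

```bash
python3 - <<'E'
from h import *
todo(.5881,.0537,.18,-6.1)
E
```

```text
tcp [ 0.4513 -0.1301  0.2026] yaw -6.050547666065073 tz [-0.0041  0.0076] F [-0.3078 -0.6417  0.5071] w 0.035266990048442734 t 16.7167 q7 -1.6295385111232588
slide units [ 1.1679 -1.9705  0.2345] turn units [-0.0045  0.0031  0.0005]
```

```bash
for i in 1 2 ; do python3 -m inch '[{"delta_rot":[0,0,0],"slide":[0.117,-0.197,0.023],"gripper":35},{"delta_rot":[0,0,0],"slide":[0.117,-0.197,0.023],"gripper":35},{"delta_rot":[0,0,0],"slide":[0.117,-0.197,0.023],"gripper":35},{"delta_rot":[0,0,0],"slide":[0.117,-0.197,0.023],"gripper":35},{"delta_rot":[0,0,0],"slide":[0.117,-0.197,0.023],"gripper":35}]' | grep tcp; done
python3 -m inch '[{"delta_rot":[-0.004,0.003,0],"slide":[0,0,0],"gripper":35},{"delta_rot":[0,0,0],"slide":[0,0,0],"gripper":35},{"delta_rot":[0,0,0],"slide":[0,0,0],"gripper":35}]' | grep tcp
python3 - <<'E'
from h import *
todo(.5881,.0537,.0965,-6.1)
E
```

```text
tcp_pos: [0.5214, -0.04, 0.1899]
tcp_pos: [0.5902, 0.0511, 0.1776]
tcp_pos: [0.5888, 0.0501, 0.1782]
tcp [0.5888 0.0501 0.1782] yaw -6.297245623821566 tz [-0.0027 -0.0073] F [ 0.1506 -0.1043 -0.5143] w 0.03518729309677333 t 17.8 q7 -1.5025793321925458
slide units [-0.0097 -0.0411  0.8164] turn units [ 0.0048  0.0012 -0.0022]
```

```bash
python3 -m inch '[{"delta_rot":[0.005,0.001,0],"slide":[-0.01,-0.03,0.25],"gripper":35},{"delta_rot":[0,0,0],"slide":[0,0,0.25],"gripper":35},{"delta_rot":[0,0,0],"slide":[0,0,0.2],"gripper":35},{"delta_rot":[0,0,0],"slide":[0,0,0],"gripper":35},{"delta_rot":[0,0,0],"slide":[0,0,0],"gripper":35}]' 40| egrep 'tcp|wrist'
python3 - <<'E'
from h import *
todo(.5881,.0537,.0965,-6.1)
E
```

```text
tcp_pos: [0.5873, 0.0537, 0.1087]
wrist_force: [0.2, -0.4, 0.4]
tcp [0.5873 0.0537 0.1087] yaw -6.318144287781138 tz [-0.0009  0.0025] F [ 0.2027 -0.4436  0.4493] w 0.03529735620492409 t 18.2167 q7 -1.4517805628539968
slide units [ 0.008  -0.0008  0.1216] turn units [-0.0015  0.0008 -0.0024]
```

```bash
python3 -m inch '[{"delta_rot":[-0.0015,0,0],"slide":[0.006,0,0.07],"gripper":35},{"delta_rot":[0,0,0],"slide":[0,0,0.04],"gripper":35},{"delta_rot":[0,0,0],"slide":[0,0,0],"gripper":5},{"delta_rot":[0,0,0],"slide":[0,0,0],"gripper":5},{"delta_rot":[0,0,0],"slide":[0,0,0],"gripper":5}]' 60| egrep 'tcp|force|width'
python3 -m inch '[{"delta_rot":[0,0,0],"slide":[0,0,0],"gripper":5},{"delta_rot":[0,0,0],"slide":[0,0,0],"gripper":5},{"delta_rot":[0,0,0.03],"slide":[0,0,0],"gripper":5},{"delta_rot":[0,0,0.026],"slide":[0,0,0],"gripper":5},{"delta_rot":[0,0,0],"slide":[0,0,0],"gripper":5}]' 60| egrep 'tcp|force|width'
python3 - <<'E'
from h import *
todo(.5881,.0537,.0965,-6.1)
print(telemetry.read_state()['moment'])
E
```

```text
tcp_pos: [0.5885, 0.0546, 0.0983]
wrist_force: [-1.7, -2.4, 1.6]
grip_width: 0.0112
grasp_force: 58.7
tcp_pos: [0.5886, 0.0546, 0.098]
wrist_force: [-1.0, -3.7, 1.8]
grip_width: 0.0116
grasp_force: 59.2
tcp [0.5886 0.0546 0.098 ] yaw -11.38616111819339 tz [0.0005 0.0007] F [-0.9973 -3.703   1.7585] w 0.01163012898107615 t 19.05 q7 -1.5214072977783981
slide units [-0.003   0.0097  0.0148] turn units [-0.0005 -0.0003 -0.0587]
[-0.9626  0.2478  0.0314]
```

```bash
python3 -m inch '[{"delta_rot":[0,0,0],"slide":[0,0.007,0],"gripper":5},{"delta_rot":[0,0,0],"slide":[0,0,0],"gripper":5},{"delta_rot":[0,0,0],"slide":[0,0,0],"gripper":15},{"delta_rot":[0,0,0],"slide":[0,0,0],"gripper":22},{"delta_rot":[0,0,0],"slide":[0,0,0],"gripper":35}]' 20 | egrep 'tcp|force|width'; python3 -m inch '[{"delta_rot":[0,0,0],"slide":[0,0,0],"gripper":35},{"delta_rot":[0,0,0],"slide":[0,0,-0.1],"gripper":35},{"delta_rot":[0,0,0],"slide":[0,0,-0.25],"gripper":35},{"delta_rot":[0,0,0],"slide":[0,0,-0.3],"gripper":35},{"delta_rot":[0,0,0],"slide":[0,0,-0.3],"gripper":35}]' 20 | egrep 'tcp|force|width'
for i in 1 2 ; do python3 -m inch '[{"delta_rot":[0,0,0],"slide":[-0.11,0.2,-0.02],"gripper":35},{"delta_rot":[0,0,0],"slide":[-0.11,0.2,0],"gripper":35},{"delta_rot":[0,0,0],"slide":[-0.11,0.2,0],"gripper":35},{"delta_rot":[0,0,0],"slide":[-0.11,0.2,0],"gripper":35},{"delta_rot":[0,0,0],"slide":[-0.11,0.2,0],"gripper":35}]' | grep tcp; done
python3 - <<'E'
from fit import *
a=optics.capture('top');b=optics.capture('side');np.save('top5.npy',a);np.save('side5.npy',b)
c=lambda i,u,v,w=25,h=18: cv2.resize(i[v-h:v+h,u-w:u+w],(400,288),interpolation=cv2.INTER_CUBIC)
cv2.imwrite('pics/c7.png',np.vstack([np.hstack([c(a,216,173),c(b,272,180)]),cv2.resize(np.hstack([a,b]),(800,300))]))
print(fitknob('top',a,(181,148),[.587,.053,-.11],z0=.075),fitknob('side',b,(237,155),[.587,.056,-.11],z0=.075))
f=a[155:191,191:241].astype(float);w=np.clip(f[...,2]-f[...,0]-25,0,None);print(w[11:20,20:28].astype(int))
f=b[162:198,247:297].astype(float);w=np.clip(f[...,2]-f[...,0]-30,0,None);print(w[11:17,22:36].astype(int))
E
```

```text
tcp_pos: [0.5882, 0.0554, 0.0975]
wrist_force: [-0.5, -0.2, -0.3]
grip_width: 0.0326
grasp_force: 0.0
tcp_pos: [0.5878, 0.0543, 0.1942]
wrist_force: [0.9, 0.1, -0.3]
grip_width: 0.0354
grasp_force: 0.0
tcp_pos: [0.5142, -0.0338, 0.1948]
tcp_pos: [0.441, -0.1209, 0.197]
(array([ 0.5881,  0.0517, -0.0338]), np.float64(13.073301164111271)) (array([ 0.5895,  0.0554, -0.0217]), np.float64(16.766740685076705))
[[  0   0   0   0   0   4   8   0]
 [  0   0   0   0  39  20   0   0]
 [  0   0   0  51 133  25   0   0]
 [  0   0   0  55  92  11   0   0]
 [  0   0   0  59  76   7   0   0]
 [  0   0   0  66  82  13   0   0]
 [  0   0   0  68  38   0   0   0]
 [  0   0   0 107  19   0   0   0]
 [  0   0   0  45   0   0   0   0]]
[[ 0  0  0  0  0  0  0  0  0  0  0  0  0  0]
 [ 0  0 25 54 49 20 11 13 14  0  0  0  0  0]
 [ 0  0  0 45 53 41 35 38 72 38  0  0  0  0]
 [ 0  0  0 10 12 10  9  9 20  5  0  0  0  0]
 [ 0  0  0  0  0  0  0  0  0  0  0  0  0  0]
 [ 0  0  0  0  0  0  0  0  0  0  0  0  0  0]]
```

View pics/c7.png

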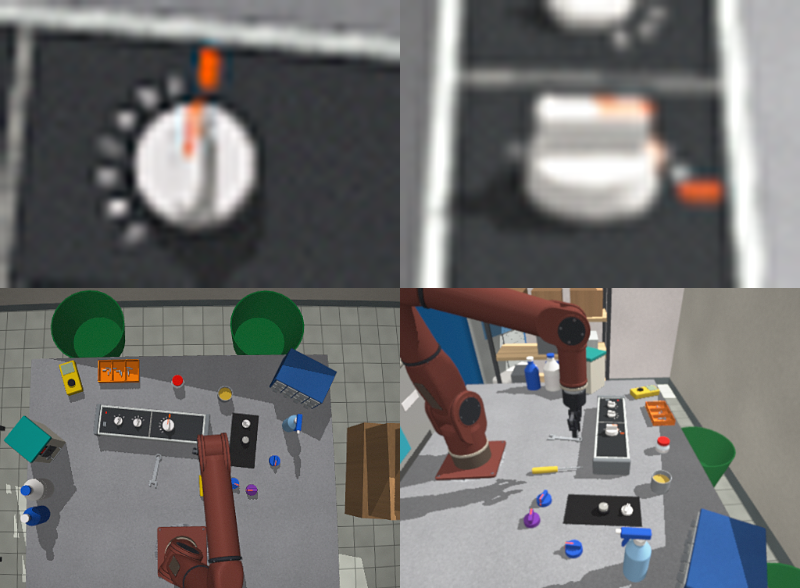

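```bash
python3 - <<'E'
from fit import *
a=np.load('top5.npy')
g=cv2.GaussianBlur(cv2.cvtColor(a,cv2.COLOR_BGR2GRAY),(0,0),.7).astype(float)
for nm,p0,p1 in(('far',(.686,.34),(.643,-.10)),('near',(.556,.36),(.501,-.10))):
    P=[]
    for t in np.linspace(0,1,60):
        w=np.array(p0)*(1-t)+np.array(p1)*t
        u,v=w2p('top',[*w,.07]); u=int(round(u)); r=np.arange(int(v)-7,int(v)+8); c=g[r,u]
        k=c.argmax(); k0=max(k-2,0);ww=np.clip(c[k0:k+3]-110,0,None); 
        if c[k]>150: P.append(p2w('top',u,(ww*r[k0:k+3]).sum()/ww.sum(),.07)[:2])
    P=np.array(P);vx,vy,x,y=cv2.fitLine(P.astype(np.float32),cv2.DIST_HUBER,0,.001,.001).ravel()
    if vy<0: vx,vy=-vx,-vy
    print(nm,len(P),np.degrees(np.arctan2(vy,vx))-90, np.std((P-[x,y])@[vy,-vx])*1e3, P[0],P[-1])
E
```

```text
far 60 -6.121765 0.5461952650690001 [0.6844 0.339 ] [ 0.6376 -0.1015]
near 57 -6.1718597 0.34257867684959725 [0.5546 0.3592] [ 0.5075 -0.0774]
```

The pointer now lines up with the off mark in both views: top, tip (198,104) towards the mark at (209,70); side, tip row within about 2° of the console axis. The knob is fully seated and everything else is undisturbed.

```bash
python3 -c "
from workcell import hand_in
print(hand_in())"
```

```text
the job is handed in; nothing more can be done
None
```

The timer knob is fully home on the spindle and released, its pointer at the off mark to within about 2° as far as the camera images resolve (the gripper's own angle suggested up to 5° clockwise); I saw nothing else disturbed, and the job is handed in with no verdict shown.

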